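# Extend the locked pack-length gauge to its mark and hold it

## Task

First lift the food tin off the plate of the pack-length gauge and stand it upright on the bare counter beside the gauge; then push the gauge's lock button fully in and, by the upright plate on its end, draw the spring-loaded arm out to the third long scale mark (90 mm out from home). Hold it still on that mark: the program finishes while the robot is still holding the arm. Do not knock anything over or shift the other goods.

Things in the scene. Friction and masses are not known exactly. Their poses are not given: they have to be found in the camera images.
- gauge: Pack-length gauge, fixed: aluminium plate 110 x 400 x 10 mm (x, y, z; x -55 to 55, y -170 to 230) with a grey housing (64 x 170 mm, y -170 to 0, top 50 mm above the counter), from which a steel bar telescopes out along +y. Origin at counter height on the centre line under the housing's mouth; +x is the scale side, away from the robot. Short marks each 10 mm, long ones each 30 mm.
- third_mark (a point): Third long scale mark counted from the housing (90 mm of extension): centre of the engraved line on the plate's top near its +x edge, 140 mm from the housing's mouth. The pointer must stand at it. Long marks are 24 mm, short ones 10 mm.
- bare_spot (a point): Point on the counter in the bare strip beside the plate, on the robot's side of the gauge; the counter is free for 60 mm around it along the plate, and up to the plate (67 mm) across. The tin may stand here or on any other free counter off the plate.
- gauge_arm (a joint): Extension of the telescoping arm in m: 0 home (as found, locked), 0.030 at the first long mark, 0.060 second, 0.090 third, up to 0.140. A return spring pulls it home with 2.5 N at 0, rising to 3.4 N at 0.09, so it runs back if let go. While the lock button is up the arm cannot move.
- fin: Black upright plate on the end of the telescoping arm, its handle and measuring face: 50 mm wide (x), 14 mm thick (y), from 16 to 110 mm above the counter, axes as the gauge's. A small steel pointer low on its +x side runs over the scale. Origin at counter height below its centre; home is y = 50 mm of the gauge.
- fin_grip (a point): Point inside the fin, on its centre, 15 mm below its top edge (95 mm above the counter): where to pinch it across its 14 mm thickness (along gauge y).
- lock_button (a joint): Travel of the lock button in m: 0 up (locked, as found), 0.008 fully in. It needs 4 to 5 N straight down, and stays in once pushed; the arm is free from about 0.0065.
- button_top (a point): Centre of the top face of the round steel lock button, diameter 28 mm, on top of the housing, 64 mm above the counter when up; 70 mm behind the housing's mouth.
- tin: Food tin standing on the gauge's plate in the path of the fin: a round jar with yellow cap, diameter 52, 80 mm high, 0.10 to 0.22 kg. Origin at the centre of its underside, z up; z = 0.010 on the plate, 0 on the counter.
- tin_b: Tin of the same kind as tin, on the counter just past the far end of the gauge. Loose bystander; origin at the centre of its underside.
- tin_c: Tin of the same kind as tin, on the counter by the housing end of the gauge. Loose bystander; origin at the centre of its underside.
- carton_a: Upright blue and white carton, 60 x 90 x 100 mm high, beyond the gauge housing. Loose bystander; origin at the centre of its underside.
- carton_b: Flat white carton, 50 x 110 x 55 mm high, on the robot's side of the gauge housing. Loose bystander; origin at the centre of its underside.
- bottle: Round green bottle, diameter 56, 160 mm high. Loose bystander; origin at the centre of its underside.
- bowl: Steel bowl, diameter 110, 45 mm high, past the far end of the gauge. Loose bystander; origin at the centre of its underside.
- brush: Small wooden brush lying on the counter beyond the scale side of the gauge. Loose bystander.

How it is judged:
By the outcome, as a careful person would: the job done as asked, in the order asked, and still so for the second after the job is handed in, while the arm keeps its last pose, push and grip.
It also fails if it takes over 51 s, if anything falls off the work surface, if the arm or the gripper's body presses on something with over 40 N, if the wrist force passes 120 N, or if a joint passes its speed limit or range.

## Robot

A 6-joint arm with a two-finger parallel gripper is mounted at the origin on the work surface. World frame = base frame: x ahead of the robot, y to its left, z up, the work surface at z = 0. Lengths are in m, angles in rad, forces in N, time in s.
With the tool pointing down it reaches from about 0.375 to 0.9 m from the base axis. Payload 3.1 kg.
Tool frame: the origin (TCP) lies midway between the tips of the shut fingers; the grasp point (between the pads) lies 19 mm behind it; x points along the fingers, y is the direction in which the jaws open and shut, and the axes are right-handed (so a half turn about x gives the same grasp; the last joint's range is limited). The gripper opens to 87 mm and grips with 3 to 60 N. Pads are 19 mm wide; open, the fingers measure 117 mm over their backs; the gripper's body (75 mm by 190 mm) begins 51 mm behind the grasp point.
Start: joints at [1.073, 0.527, 1.433, -0, 1.181, -0.178], TCP at [0.196, 0.593, 0.223] pointing down, gripper open.
Joint ranges: [-3.08, 3.08], [-0.75, 2.2], [0.22, 2.44], [-1.43, 4.57], [0, 2.65], [-2.85, 2.85]. Speed limits (rad/s): [2.79, 2.79, 3.14, 3.14, 3.14, 3.14].

## Interface

Orientations are given as a unit quaternion [x, y, z, w].
In Python, from rig import get_obs, imaging, robot gives the robot as it stands.
- The arm moves only by the shell command python3 -m inch 'ROWS' [FORCE]. ROWS is JSON, a list of rows, each a list of 3 entries, a list of its own where there are three numbers: the finger opening in mm, from 0 to 87, then the shift along the tool's x, y, z in mm, then the turn, a rotation vector about the tool's x, y, z in degrees. In form: [[grip, [dx, dy, dz], [wx, wy, wz]], ...]. A call has 1 to 12 rows; each row shifts and turns the pose as measured when the row begins, along the tool's axes as they then stand; what a row does not reach is not made up. A row lasts 1/8 s, in which the tool goes at most 62.5 mm and 10.7 degrees, less where a joint would pass 70% of its speed; a pose out of reach is approached as far as the arm can. A call with a gripper value outside its range is refused whole. The fingers move at their own pace and stop on an object; FORCE is the grip in N (left out, the last holds). Time passes only in rows, so rows that do not move let the fingers close. It gives the time, the measured TCP pose, the force and the opening at its end, in the units of the state.
- get_obs(): the state, without advancing time (a new reading comes with each control period).
- imaging.camera(name): name is "scene" or "top" or "wrist"; returns the picture (400x640x3 uint8, red, green, blue); there is no depth.
- imaging.camera_params(name): a dict with "camera_matrix" (3x3 intrinsics, pixels), "xyz" and "rotation" of the camera in the world. Camera axes: x right, y down, z forward; pixel columns grow to the right and rows downward; lengths in m; the calibration is good to about 2 mm. A picture is of the moment at which its call begins: read the wrist's pose just before it. camera_params takes no time and is no camera call; for the wrist camera it gives the pose at the moment of the call.
- robot.hand_in(): hands the job in, once; it reports no verdict.
Trained networks look in the newest picture that a camera, given by its name, has taken for a name from the list of things; names that differ only in an ending like _2 or _b are one class to them, and where a whole thing is asked for, a point or a joint stands for the part that bears it (a point fixed in the world has none). Each returns a list of dicts, best first, with "confidence" (0 to 1); they miss things now and then, are a little off and sometimes report something else, mostly with a low value. They report only what shows in the picture. A call takes as long as a camera call.
- imaging.cut_out(camera, target): "pixels" (400x640 bool, what is visible of it) and "box" ([centre column, centre row, width, height] in pixels, round what is visible of it).
- imaging.tip_of(camera, target): "pixel" ([column, row] in pixels: a listed point, or the origin of a listed thing).
The state is a dict: "time": time; "q": joint angles; "joint_velocities": joint speeds; "joint_torque": joint torques, N m; "position": TCP position; "tool_rot": TCP orientation; "ft_force": force on the tool from outside, world axes, zero at the start; "moment": the same for the moment, N m; "grip_width": finger opening in m.
Only numpy, scipy, OpenCV 4.12 (cv2) and the standard library are available. Lean on these libraries where they do the work, as an engineer would, in place of code of your own. Each camera call takes 0.05 s, during which the arm holds its last target. There are 200 camera calls.

## Working session

There is one attempt and no reset: what is moved stays moved. The work goes in short steps, Python scripts to look and compute and a shell command to move; the robot and the scene stay as the last step left them, time stands still between calls to the robot, and variables do not carry over. Pictures are saved under pics/ and viewed, about 8 in all and at most 12, crops included, and the job is handed in when it is done.

```bash
mkdir -p pics; ls; cat > h.py <<'E'
import numpy as np, cv2
from rig import get_obs, imaging, robot
from scipy.spatial.transform import Rotation as R
def ray(cam,px,z):
    p=imaging.camera_params(cam); K=np.array(p["camera_matrix"]); Rm=np.array(p["rotation"])
    if Rm.shape!=(3,3): Rm=R.from_quat(Rm.ravel()).as_matrix()
    d=Rm@np.linalg.solve(K,[px[0],px[1],1]); o=np.array(p["xyz"]); return o+d*(z-o[2])/d[2]
def save(cam,name):
    im=imaging.camera(cam); cv2.imwrite(f"pics/{name}.png",im[:,:,::-1]); return im
E
python3 - <<'E'
from h import *
np.set_printoptions(precision=4,suppress=True)
for c in ("top","scene"):
    save(c,c+"0"); print(c,imaging.camera_params(c)["xyz"])
    for t,z in (("third_mark",.01),("bare_spot",0),("fin_grip",.095),("button_top",.064),("gauge",0),("fin",0),("tin",0.0),("carton_b",0),("bottle",0),("bowl",0)):
        for r in imaging.tip_of(c,t)[:4]: print(t,np.round(r["pixel"],1),round(r["confidence"],2),ray(c,r["pixel"],z))
o=get_obs(); print(o["time"],o["position"],o["tool_rot"],R.from_quat(o["tool_rot"]).as_matrix(),o["grip_width"])
a=cv2.imread("pics/top0.png"); 
E
```

```text
pics
top [ 0.4835 -0.0384  1.0823]
third_mark [296.5 186.6] 0.82 [0.6183 0.0393 0.01  ]
fin_grip [325.6 193.9] 0.51 [ 0.5889 -0.0442  0.095 ]
button_top [371. 190.] 0.62 [ 0.6041 -0.1681  0.064 ]
gauge [343.2 197. ] 0.93 [ 0.5905 -0.0958  0.    ]
fin [324.9 195.3] 0.73 [ 0.595  -0.0428  0.    ]
tin [426.4 198.8] 0.74 [ 0.5877 -0.3358  0.    ]
tin [248.6 196.8] 0.73 [0.5884 0.179  0.    ]
tin [300.9 200.7] 0.72 [0.5786 0.0266 0.    ]
carton_b [385.9 147.4] 0.9 [ 0.7377 -0.22    0.    ]
carton_b [389.5 234.4] 0.82 [ 0.4842 -0.2289  0.    ]
bowl [237.6 238.7] 0.94 [0.4669 0.2073 0.    ]
bowl [390.5 235. ] 0.74 [ 0.4825 -0.2317  0.    ]
bowl [297.5 196.5] 0.22 [0.5907 0.0367 0.    ]
scene [0.8765 0.3334 0.8077]
third_mark [337.8 242.5] 0.71 [0.6262 0.0557 0.01  ]
fin_grip [323.8 183.8] 0.84 [ 0.5889 -0.0477  0.095 ]
button_top [288.1 160.9] 0.57 [ 0.6058 -0.17    0.064 ]
button_top [235.1 185.8] 0.21 [ 0.7455 -0.1839  0.064 ]
gauge [309.2 190.7] 0.73 [ 0.5926 -0.1038  0.    ]
fin [322.5 206. ] 0.84 [ 0.5926 -0.0479  0.    ]
tin [382.6 276.2] 0.92 [0.5941 0.1763 0.    ]
tin [347.9 220.9] 0.78 [0.5686 0.0219 0.    ]
tin [259.  136.8] 0.68 [ 0.6001 -0.3302  0.    ]
carton_b [236.  187.5] 0.93 [ 0.735  -0.2225  0.    ]
carton_b [314.3 140.1] 0.76 [ 0.4849 -0.2294  0.    ]
bottle [254.6 117.9] 0.81 [ 0.5729 -0.3976  0.    ]
bowl [433.2 256.9] 0.95 [0.4713 0.2111 0.    ]
bowl [252.5 112.3] 0.43 [ 0.5663 -0.4198  0.    ]
1.1 [0.1958 0.5935 0.2226] [ 0.1122  0.6981 -0.1122  0.6981] [[-0.      0.3134  0.9496]
 [ 0.      0.9496 -0.3134]
 [-1.      0.     -0.    ]] 0.08710721250676208
```

View pics/top0.png

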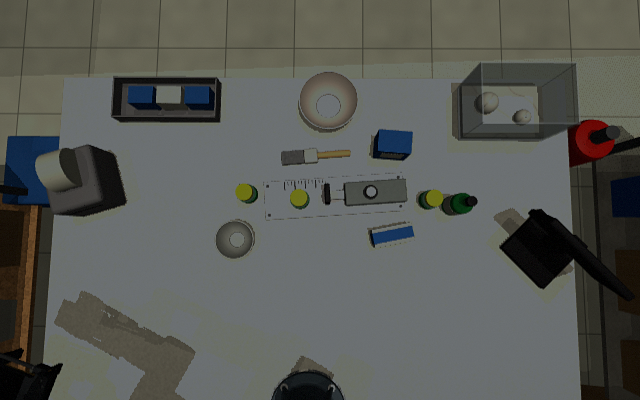

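View pics/scene0.png

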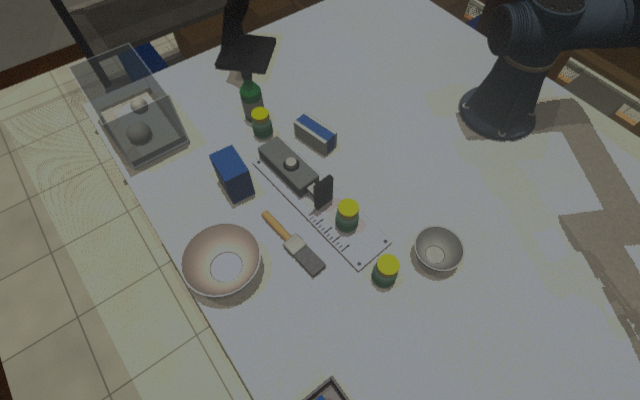

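Pictures: the gauge lies along world y. The housing (≈375,190) is to the right, the fin is at (326,194), the tin to move at (300,200) and the scale on the +x side at (285–322,184). tin_b is at (247,193), the bowl at (236,238), and the strip on the robot's side is bare. I'm moving above it for a closer look.

```bash
python3 -m inch '[[87,[-12,-40,44],[0,0,0]],[87,[-12,-40,44],[0,0,0]],[87,[-12,-40,44],[0,0,0]],[87,[-12,-40,44],[0,0,0]],[87,[-12,-40,44],[0,0,0]],[87,[-12,-40,44],[0,0,0]],[87,[-12,-40,44],[0,0,0]],[87,[-12,-40,44],[0,0,0]],[87,[-12,-40,44],[0,0,0]],[87,[-12,-40,44],[0,0,0]],[87,[-12,-40,44],[0,0,0]]]' | tail -c 500
python3 -m inch '[[87,[0,0,0],[10,0,0]],[87,[0,0,0],[10,0,0]],[87,[0,0,0],[10,0,0]],[87,[0,0,0],[10,0,0]],[87,[0,0,0],[10,0,0]],[87,[0,0,0],[10,0,0]],[87,[0,0,0],[10,0,0]],[87,[0,0,0],[0,0,0]]]' | tail -c 500
cat > look.py <<'E'
from h import *
import sys
np.set_printoptions(precision=4,suppress=True)
o=get_obs(); print(o["time"],o["position"],o["ft_force"],"\n",R.from_quat(o["tool_rot"]).as_matrix(),o["grip_width"])
save("wrist",sys.argv[1])
for t,z in (("third_mark",.01),("fin_grip",.095),("button_top",.064),("gauge",0),("fin",0),("tin",0.01)):
    for r in imaging.tip_of("wrist",t)[:3]: print(t,np.round(r["pixel"],1),round(r["confidence"],2),ray("wrist",r["pixel"],z))
print(imaging.camera_params("wrist")["xyz"])
E
python3 look.py w1
```

```text
time: 2.48
position: [0.5275, 0.0128, 0.3595]
tool_rot: [0.111, 0.696, -0.107, 0.702]
ft_force: [0.5, 0.9, -0.1]
grip_width: 0.0872
time: 3.48
position: [0.5303, 0.0065, 0.3607]
tool_rot: [0.506, 0.495, -0.498, 0.5]
ft_force: [-0.4, -0.1, 0.8]
grip_width: 0.0869
3.475 [0.5303 0.0065 0.3607] [-0.3666 -0.1278  0.8056] 
 [[ 0.013   0.9999 -0.0092]
 [ 0.0022 -0.0092 -1.    ]
 [-0.9999  0.013  -0.0023]] 0.08687769367773918
third_mark [370.7 145. ] 0.68 [0.6251 0.0463 0.01  ]
fin_grip [356.2 210.3] 0.92 [ 0.5901 -0.0488  0.095 ]
fin_grip [351.4  66. ] 0.62 [0.5784 0.1582 0.095 ]
gauge [347.9 222.1] 0.57 [ 0.5883 -0.1001  0.    ]
gauge [415.2 281.7] 0.19 [ 0.7287 -0.2309  0.    ]
fin [349.9 196.6] 0.88 [ 0.5912 -0.0495  0.    ]
tin [344.3 156.3] 0.89 [0.5788 0.0269 0.01  ]
tin [354.6  65.4] 0.63 [0.594  0.1753 0.01  ]
[0.5282 0.0758 0.5221]
```

View pics/w1.png

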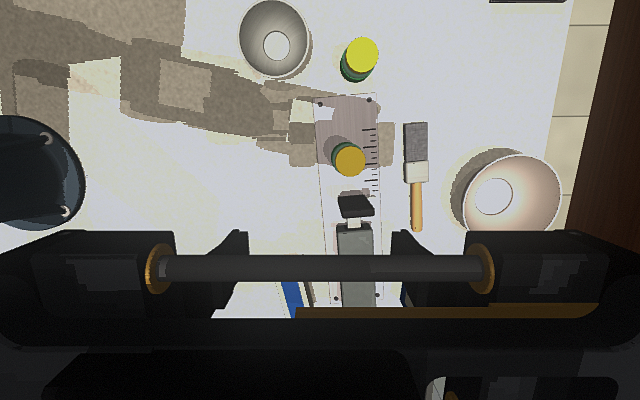

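The wrist picture shows the tin cap at (350,161), the fin top at (356,205) and the plate screws at (320,103), (368,99), (336,297) and (374,294). Scale marks run along column ~370. Next I'm computing the gauge frame.

```bash
python3 - <<'E'
from h import *
np.set_printoptions(precision=4,suppress=True)
s=[ray("wrist",p,.01) for p in [(320,103),(368,99),(336,297),(374,294)]]
for x in s: print(x)
d=(s[0]+s[1]-s[2]-s[3])/2; print("yaw",np.degrees(np.arctan2(-d[0],d[1])),np.linalg.norm(d))
imaging.camera("wrist")
for r in imaging.cut_out("wrist","tin")[:2]: print(r["box"],r["confidence"])
im=imaging.camera("wrist"); hsv=cv2.cvtColor(im,cv2.COLOR_RGB2HSV)
m=cv2.inRange(hsv,(18,120,80),(35,255,255)); n,l,st,c=cv2.connectedComponentsWithStats(m)
for i in range(1,n):
    if st[i,4]>150: print(c[i],st[i],ray("wrist",c[i],.09))
cv2.imwrite("pics/w1c.png",cv2.resize(im[85:310,270:430,::-1],None,fx=3,fy=2.6,interpolation=cv2.INTER_CUBIC))
im=imaging.camera("top"); cv2.imwrite("pics/t1c.png",cv2.resize(im[150:250,230:420,::-1],None,fx=4,fy=4,interpolation=cv2.INTER_CUBIC))
E
```

```text
[0.5363 0.1172 0.01  ]
[0.6179 0.1228 0.01  ]
[ 0.5653 -0.2571  0.01  ]
[ 0.6426 -0.2516  0.01  ]
yaw 4.099736911879598 0.37527745154969816
[349.5, 158.7, 35.8, 33.7] 0.79
[361.0712  54.8406] [345  37  33  37 941] [0.5925 0.1731 0.09  ]
[349.7366 160.7366] [335 146  31  30 725] [0.5792 0.0277 0.09  ]
```

View pics/w1c.png

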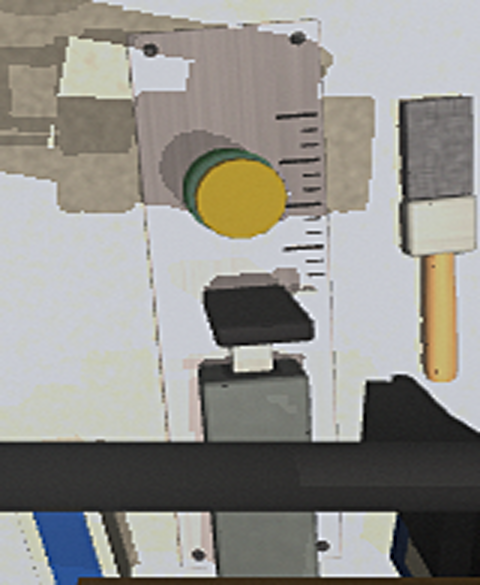

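```bash
python3 -m inch '[[87,[50,12,-5],[0,0,-0.7]],[87,[50,12,-5],[0,0,0]],[87,[50,12,-5],[0,0,0]],[87,[50,12,-5],[0,0,0]],[87,[0,0,0],[0,0,0]]]'; python3 look.py w2
```

```text
time: 4.65
position: [0.5845, 0.026, 0.1583]
tool_rot: [0.505, 0.496, -0.5, 0.499]
ft_force: [-0.3, 0.2, 1.0]
grip_width: 0.087
4.65 [0.5845 0.026  0.1583] [-0.3408  0.1581  1.0377] 
 [[ 0.0083  0.9999 -0.0099]
 [ 0.0005 -0.0099 -1.    ]
 [-1.      0.0083 -0.0005]] 0.08699311447504265
third_mark [354.9 173.5] 0.89 [0.6288 0.045  0.01  ]
fin_grip [323.5 291.8] 0.81 [ 0.5915 -0.0502  0.095 ]
button_top [195.6  12.4] 0.55 [0.4922 0.1847 0.064 ]
gauge [325.5 284.8] 0.64 [ 0.5976 -0.1008  0.    ]
fin [323.2 252.3] 0.94 [ 0.5948 -0.0554  0.    ]
tin [315.1 191.6] 0.91 [0.5856 0.0244 0.01  ]
tin [325.   44.6] 0.62 [0.5977 0.1745 0.01  ]
[0.5844 0.0951 0.3259]
```

```bash
python3 -m inch '[[87,[45,-2,0],[0,0,-0.4]],[87,[45,-1,0],[0,0,0]],[87,[32,0,0],[0,0,0]],[87,[0,0,0],[0,0,0]]]' 15; python3 -m inch '[[48,[0,0,0],[0,0,0]],[48,[0,0,0],[0,0,0]],[48,[0,0,0],[0,0,0]],[48,[0,0,0],[0,0,0]],[48,[0,0,0],[0,0,0]],[48,[0,0,0],[0,0,0]]]' 15
```

```text
time: 5.5
position: [0.5928, 0.0237, 0.0477]
tool_rot: [0.509, 0.489, -0.496, 0.506]
ft_force: [-0.6, -0.0, -0.9]
grip_width: 0.0869
time: 6.25
position: [0.5951, 0.0235, 0.0535]
tool_rot: [0.511, 0.487, -0.494, 0.508]
ft_force: [-0.2, -1.1, -1.4]
grip_width: 0.0509
```

```bash
python3 - <<'E'
from h import *
o=get_obs(); np.set_printoptions(precision=4,suppress=True)
print(o["position"],o["ft_force"],o["moment"],o["grip_width"],"\n",R.from_quat(o["tool_rot"]).as_matrix(),o["joint_velocities"])
a=save("wrist","w3"); b=imaging.camera("scene")[140:300,240:440]
cv2.imwrite("pics/s3.png",np.hstack([cv2.resize(b,(500,400)),cv2.resize(a[:,170:470],(300,400))])[:,:,::-1])
E
```

```text
[0.5951 0.0235 0.0535] [-0.2158 -1.0859 -1.4499] [-0.0886  0.0363  0.0134] 0.05086965749818002 
 [[ 0.0379  0.9992 -0.0109]
 [-0.005  -0.0107 -0.9999]
 [-0.9993  0.038   0.0046]] [ 0.0013 -0.0018 -0.      0.0002 -0.0026 -0.0012]
```

View pics/s3.png

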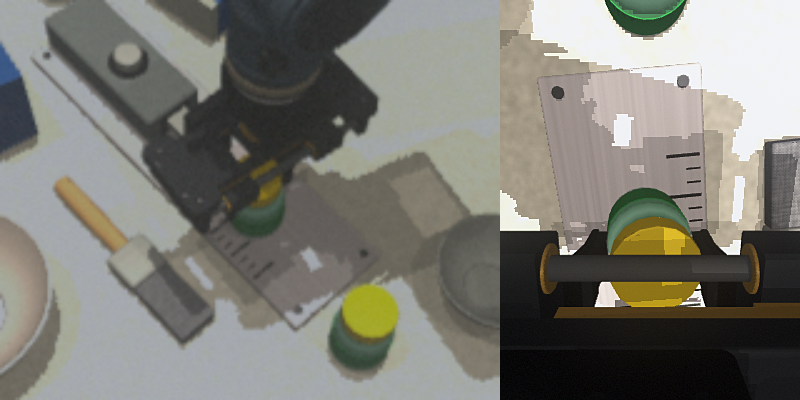

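The tin is held between the pads, the width is about 51 mm, and the neighbours are untouched. I'm lifting it now and moving it toward the robot.

```bash
python3 -m inch '[[48,[-30,0,0],[0,0,-0.4]],[48,[-30,0,0],[0,0,-0.4]],[48,[0,-40,0],[0,0,-0.4]],[48,[0,-45,0],[0,0,-0.4]],[48,[0,-40,0],[0,0,-0.2]],[48,[0,0,0],[0,0,-0.2]]]' 15; python3 - <<'E'
from h import *
o=get_obs(); np.set_printoptions(precision=4,suppress=True)
print(o["position"],o["ft_force"],o["grip_width"],"\n",R.from_quat(o["tool_rot"]).as_matrix())
E
```

```text
time: 7.1
position: [0.4655, 0.025, 0.1116]
tool_rot: [-0.502, -0.495, 0.503, -0.499]
ft_force: [0.2, -0.5, -1.3]
grip_width: 0.0515
[0.4655 0.025  0.1116] [ 0.2098 -0.4672 -1.3485] 0.05154285337795201 
 [[ 0.0029  0.9999 -0.011 ]
 [-0.0048 -0.011  -0.9999]
 [-1.      0.003   0.0048]]
```

```bash
python3 -m inch '[[48,[30,0,0],[0,0,0]],[48,[28,0,0],[0,0,0]],[48,[0,0,0],[0,0,0]]]'; for i in 1; do python3 -m inch '[[48,[4,0,0],[0,0,0]]]'; done;  python3 - <<'E'
from h import *
o=get_obs(); np.set_printoptions(precision=4,suppress=True)
print(o["position"],o["ft_force"],o["grip_width"],"\n",R.from_quat(o["tool_rot"]).as_matrix())
E
```

```text
time: 7.48
position: [0.4711, 0.0237, 0.0534]
tool_rot: [0.504, 0.492, -0.501, 0.502]
ft_force: [0.1, -0.9, -1.5]
grip_width: 0.0508
time: 7.6
position: [0.4727, 0.0235, 0.0499]
tool_rot: [0.505, 0.492, -0.501, 0.503]
ft_force: [-0.1, -0.5, -1.1]
grip_width: 0.0509
[0.4727 0.0235 0.0499] [-0.1017 -0.5134 -1.0623] 0.05094698541890967 
 [[ 0.0148  0.9998 -0.0115]
 [-0.0069 -0.0114 -0.9999]
 [-0.9999  0.0148  0.0067]]
```

```bash
for i in 1; do python3 -m inch '[[48,[3,0,0],[0,0,-0.3]]]';python3 -m inch '[[48,[3,0,0],[0,0,-0.3]]]'; python3 -m inch '[[48,[3,0,0],[0,0,-0.3]]]'; done
```

```text
time: 7.72
position: [0.4734, 0.0233, 0.0474]
tool_rot: [0.504, 0.493, -0.502, 0.502]
ft_force: [-0.5, -0.1, -2.8]
grip_width: 0.0512
time: 7.85
position: [0.4742, 0.0232, 0.0448]
tool_rot: [-0.503, -0.494, 0.503, -0.501]
ft_force: [0.3, -0.3, -2.0]
grip_width: 0.051
time: 7.98
position: [0.4736, 0.0233, 0.0426]
tool_rot: [-0.501, -0.495, 0.505, -0.499]
ft_force: [-4.4, -0.1, 13.9]
grip_width: 0.051
```

Counter contact, 14 N. Releasing and backing straight up.

```bash
python3 -m inch '[[48,[-1,0,0],[0,0,0]],[75,[0,0,0],[0,0,0]],[75,[0,0,0],[0,0,0]],[75,[0,0,0],[0,0,0]],[75,[-20,0,0],[0,0,0]],[75,[-55,0,0],[0,0,0]],[75,[-60,0,0],[0,0,0]],[75,[-60,0,0],[0,0,0]],[75,[0,0,0],[0,0,0]]]'; python3 - <<'E'
from h import *
np.set_printoptions(precision=4,suppress=True)
o=get_obs();print(R.from_quat(o["tool_rot"]).as_matrix())
a=save("wrist","w4"); b=imaging.camera("scene")[140:340,240:490]
cv2.imwrite("pics/s4.png",np.hstack([cv2.resize(b,(400,320)),cv2.resize(a[:,120:520],(400,320))])[:,:,::-1])
for c in("scene","wrist"):
  for t,z in (("third_mark",.01),("fin_grip",.095),("fin",0),("tin",0.0),("button_top",.064)):
    for r in imaging.tip_of(c,t)[:3]: print(c,t,np.round(r["pixel"],1),round(r["confidence"],2),ray(c,r["pixel"],z))
E
```

```text
time: 9.1
position: [0.4754, 0.0243, 0.245]
tool_rot: [-0.502, -0.494, 0.504, -0.5]
ft_force: [0.2, -0.1, -0.3]
grip_width: 0.0751
[[ 0.0032  0.9999 -0.0118]
 [-0.0076 -0.0117 -0.9999]
 [-1.      0.0033  0.0076]]
scene third_mark [336.6 239.6] 0.77 [0.6239 0.0482 0.01  ]
scene fin_grip [324.  182.6] 0.89 [ 0.5866 -0.05    0.095 ]
scene tin [379.  198.9] 0.98 [0.4678 0.02   0.    ]
scene tin [379.5 278.3] 0.93 [0.6028 0.1758 0.    ]
scene tin [260.7 136.3] 0.82 [ 0.5954 -0.3289 -0.    ]
scene button_top [290.8 158.5] 0.69 [ 0.5964 -0.1722  0.064 ]
wrist third_mark [426.1 162.2] 0.88 [0.6129 0.0461 0.01  ]
wrist fin_grip [416.8 250.6] 0.87 [ 0.5809 -0.0452  0.095 ]
wrist fin [397.2 221.5] 0.66 [ 0.5824 -0.0423  0.    ]
wrist fin [308.3  38. ] 0.36 [0.4565 0.2021 0.    ]
wrist tin [316.6 175.8] 0.94 [0.4646 0.027  0.    ]
wrist tin [417.5 247.8] 0.4 [ 0.6159 -0.0847  0.    ]
```

View pics/s4.png

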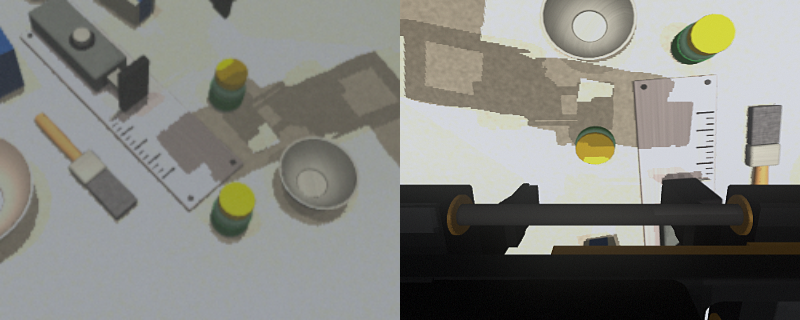

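Tin stands upright off the plate at about (0.467, 0.023); the fin, scale and others are unchanged. Next: turn 85° so the camera sits on the scale side, close the fingers, and measure again from above.

```bash
python3 -m inch '[[0,[0,0,0],[10.6,0,0]],[0,[0,0,0],[10.6,0,0]],[0,[0,0,0],[10.6,0,0]],[0,[0,0,0],[10.6,0,0]],[0,[0,0,0],[10.6,0,0]],[0,[0,0,0],[10.6,0,0]],[0,[0,0,0],[10.6,0,0]],[0,[0,0,0],[10.6,0,0]],[0,[0,0,0],[0,0,0]]]' 15;  python3 - <<'E'
from h import *
o=get_obs(); np.set_printoptions(precision=4,suppress=True)
M=R.from_quat(o["tool_rot"]).as_matrix();print(o["position"],o["q"],o["grip_width"],"\n",M)
print("to above button, tool:",1e3*M.T@(np.array([.601,-.169,.16])-o["position"]), "yaw tool y", np.degrees(np.arctan2(M[1,1],M[0,1])))
E
```

```text
time: 10.82
position: [0.4717, 0.0248, 0.2383]
tool_rot: [-0.702, -0.019, 0.711, -0.022]
ft_force: [-0.5, 0.5, 0.1]
grip_width: 0.0016
[0.4717 0.0248 0.2383] [-0.1801  0.3062  1.7758 -0.0079  1.071   1.3376] 0.0016250355084125767 
 [[-0.0124  0.0569 -0.9983]
 [-0.0047 -0.9984 -0.0569]
 [-0.9999  0.004   0.0127]]
to above button, tool: [  77.585   200.5632 -119.0857] yaw tool y -86.73590467157634
```

```bash
python3 -m inch '[[0,[15,40,-24],[-0.6,0.7,0]],[0,[15,40,-24],[-0.6,0,0]],[0,[15,40,-24],[0,0,0]],[0,[15,40,-24],[0,0,0]],[0,[15,40,-24],[0,0,0]],[0,[0,0,0],[0,0,0]]]' ;  python3 - <<'E'
from h import *
o=get_obs(); np.set_printoptions(precision=4,suppress=True)
M=R.from_quat(o["tool_rot"]).as_matrix();print(o["position"],o["ft_force"],"\n",M)
a=save("wrist","w5")
for c in("wrist","top"):
  if c=="top": imaging.camera("top")
  for t,z in (("third_mark",.01),("fin_grip",.095),("fin",0),("gauge",0.0),("button_top",.064)):
    for r in imaging.tip_of(c,t)[:2]: print(c,t,np.round(r["pixel"],1),round(r["confidence"],2),ray(c,r["pixel"],z))
E
```

```text
time: 11.58
position: [0.6116, -0.1704, 0.1609]
tool_rot: [0.707, 0.035, -0.706, 0.037]
ft_force: [-0.3, 0.9, 0.5]
grip_width: 0.0002
[ 0.6116 -0.1704  0.1609] [-0.2999  0.9029  0.5133] 
 [[ 0.0019  0.1015 -0.9948]
 [-0.0035 -0.9948 -0.1015]
 [-1.      0.0037 -0.0015]]
wrist third_mark [126.5 163.9] 0.97 [0.619 0.045 0.01 ]
wrist fin_grip [173.4 220.7] 0.79 [ 0.5905 -0.0455  0.095 ]
wrist fin_grip [451.3 227.1] 0.16 [ 0.6087 -0.28    0.095 ]
wrist fin [210.8 197.4] 0.61 [ 0.5873 -0.0419  0.    ]
wrist gauge [256.9 197. ] 0.67 [ 0.5934 -0.0953  0.    ]
wrist button_top [317.4 215.9] 0.75 [ 0.5976 -0.1662  0.064 ]
top third_mark [294.8 183.9] 0.59 [0.6261 0.0444 0.01  ]
top fin_grip [325.2 191.4] 0.49 [ 0.5956 -0.0431  0.095 ]
top fin [325.8 194.6] 0.55 [ 0.597  -0.0454  0.    ]
top gauge [341.7 196.6] 0.65 [ 0.5917 -0.0915  0.    ]
```

View pics/w5.png

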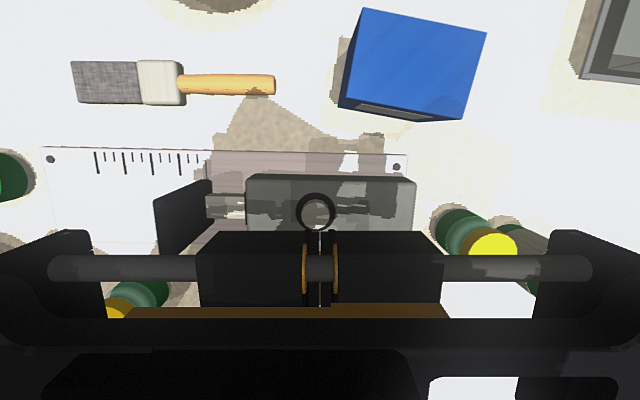

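The picture shows the button at (317,213), the fin at (185,220) and the scale at (95–200,162). Gauge yaw comes out at ≈4.7°, and the other goods are in place.

```bash
python3 -m inch '[[0,[28,-1,4],[1.1,0,0]],[0,[28,-1,4],[0,0,0]],[0,[24,-1,3],[0,0,0]],[0,[0,0,0],[0,0,0]]]' ; python3 -m inch '[[0,[6,0,0],[0,0,0]],[0,[5,0,0],[0,0,0]]]'; python3 -m inch '[[0,[3,0,0],[0,0,0]]]'
```

```text
time: 12.68
position: [0.6004, -0.1653, 0.0828]
tool_rot: [0.709, 0.028, -0.704, 0.031]
ft_force: [0.1, 0.1, 0.2]
grip_width: 0.0005
time: 12.92
position: [0.6023, -0.1661, 0.0734]
tool_rot: [0.71, 0.027, -0.703, 0.032]
ft_force: [-0.1, 0.1, -0.7]
grip_width: 0.0005
time: 13.05
position: [0.6029, -0.1664, 0.0708]
tool_rot: [0.71, 0.027, -0.703, 0.032]
ft_force: [-1.1, -0.3, -0.3]
grip_width: 0.0003
```

```bash
python3 -m inch '[[0,[4,0,1],[0,-0.4,0]]]'; python3 -m inch '[[0,[4,0,1],[0,-0.3,0]]]';python3 -m inch '[[0,[3,0,0.5],[0,-0.2,0]]]';python3 -m inch '[[0,[3,0,0.5],[0,-0.2,0]]]'
```

```text
time: 13.18
position: [0.6023, -0.1667, 0.0671]
tool_rot: [0.708, 0.026, -0.705, 0.033]
ft_force: [0.2, 0.2, -0.1]
grip_width: 0.0004
time: 13.3
position: [0.6018, -0.1669, 0.0634]
tool_rot: [0.707, 0.026, -0.706, 0.033]
ft_force: [1.1, 1.6, 3.6]
grip_width: 0.0004
time: 13.42
position: [0.6018, -0.1669, 0.0608]
tool_rot: [-0.706, -0.026, 0.707, -0.033]
ft_force: [1.1, 0.9, 4.4]
grip_width: 0.0008
time: 13.55
position: [0.6018, -0.1669, 0.0581]
tool_rot: [-0.705, -0.026, 0.708, -0.033]
ft_force: [-0.3, 1.3, 3.1]
grip_width: 0.0004
```

```bash
python3 -m inch '[[0,[2.5,0,0],[0,0,0]]]'; python3 -m inch '[[0,[2,0,0],[0,0,0]]]'; python3 -m inch '[[0,[2,0,0],[0,0,0]]]'
```

```text
time: 13.68
position: [0.602, -0.1669, 0.0562]
tool_rot: [-0.705, -0.026, 0.708, -0.033]
ft_force: [-3.4, 2.4, 17.1]
grip_width: 0.0002
time: 13.8
position: [0.6021, -0.167, 0.0561]
tool_rot: [-0.705, -0.026, 0.708, -0.033]
ft_force: [-4.0, 2.2, 20.1]
grip_width: 0.0008
time: 13.92
position: [0.602, -0.1669, 0.0562]
tool_rot: [-0.705, -0.026, 0.708, -0.033]
ft_force: [-3.1, 1.9, 16.0]
grip_width: 0.0004
```

Bottomed at 8 mm of travel with 16–20 N, so the button is fully in. Now up and over to the fin.

```bash
python3 -m inch '[[0,[-25,0,0],[0,0,0]],[50,[-45,0,0],[0,0,0]],[50,[-40,0,0],[0,0,0]],[50,[0,-40,2],[0,0,0]],[50,[0,-40,2],[0,0,0]],[50,[0,-39,0],[0,0,0]],[50,[0,0,0],[0,0,0]]]';  python3 - <<'E'
from h import *
o=get_obs(); np.set_printoptions(precision=4,suppress=True)
M=R.from_quat(o["tool_rot"]).as_matrix();print(o["position"],o["ft_force"],"\n",M)
a=save("wrist","w6")
for c in("wrist",):
  for t,z in (("third_mark",.01),("fin_grip",.095),("fin",0),("gauge",0.0),("button_top",.056)):
    for r in imaging.tip_of(c,t)[:2]: print(c,t,np.round(r["pixel"],1),round(r["confidence"],2),ray(c,r["pixel"],z))
print("to fin",1e3*M.T@(np.array([.590,-.0475,.076])-o["position"]))
E
```

```text
time: 14.8
position: [0.5855, -0.0466, 0.1648]
tool_rot: [-0.703, -0.025, 0.71, -0.033]
ft_force: [0.1, -0.5, 0.6]
grip_width: 0.048
[ 0.5855 -0.0466  0.1648] [ 0.1063 -0.5223  0.5544] 
 [[-0.0103  0.0824 -0.9965]
 [-0.0124 -0.9965 -0.0822]
 [-0.9999  0.0116  0.0112]]
wrist third_mark [236.6 150.9] 0.58 [0.6232 0.0415 0.01  ]
wrist fin_grip [320.1 206.2] 0.73 [ 0.592  -0.0516  0.095 ]
wrist fin [318.9 183.6] 0.77 [ 0.5924 -0.0521  0.    ]
wrist gauge [357.2 183.9] 0.93 [ 0.5954 -0.0968  0.    ]
wrist button_top [441.4 196.5] 0.75 [ 0.5997 -0.1717  0.056 ]
to fin [88.7695  0.1929 -5.3682]
```

View pics/w6.png

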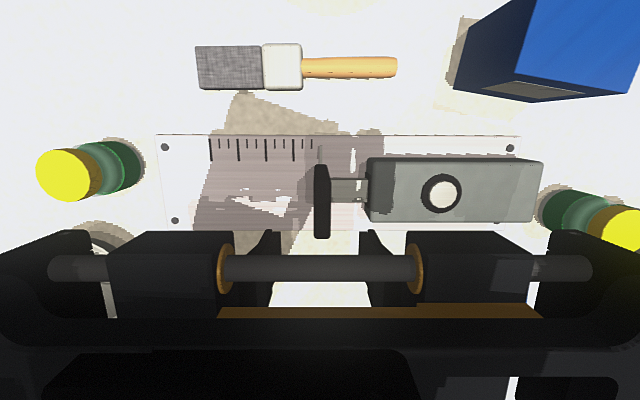

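```bash
python3 -m inch '[[50,[30,0,-3],[0,0.6,-0.7]],[50,[30,1,-3],[0,0,0]],[50,[28,0,0],[0,-0.2,0]],[50,[0,0,0],[0,0,0]]]'; python3 - <<'E'
from h import *
o=get_obs(); np.set_printoptions(precision=4,suppress=True)
M=R.from_quat(o["tool_rot"]).as_matrix();print(o["position"],o["ft_force"],"\n",M)
E
```

```text
time: 15.6
position: [0.5955, -0.0563, 0.0758]
tool_rot: [0.708, 0.025, -0.706, 0.026]
ft_force: [0.7, 0.4, -0.4]
grip_width: 0.05
[ 0.5955 -0.0563  0.0758] [ 0.6624  0.3998 -0.4237] 
 [[ 0.0026  0.0716 -0.9974]
 [-0.002  -0.9974 -0.0716]
 [-1.      0.0022 -0.0024]]
```

```bash
python3 -m inch '[[50,[0,-7,4],[-0.4,0,0]],[50,[0,0,0],[0,0,0]]]'; python3 -m inch '[[8,[0,0,0],[0,0,0]],[8,[0,0,0],[0,0,0]],[8,[0,0,0],[0,0,0]],[8,[0,0,0],[0,0,0]],[8,[0,0,0],[0,0,0]]]' 30;  python3 - <<'E'
from h import *
o=get_obs(); np.set_printoptions(precision=4,suppress=True)
M=R.from_quat(o["tool_rot"]).as_matrix();print(o["position"],o["ft_force"],"\n",M)
E
```

```text
time: 15.85
position: [0.5919, -0.0504, 0.0775]
tool_rot: [0.708, 0.026, -0.705, 0.029]
ft_force: [-0.0, -0.1, 0.1]
grip_width: 0.0498
time: 16.48
position: [0.5933, -0.0484, 0.0801]
tool_rot: [0.71, 0.027, -0.703, 0.027]
ft_force: [0.6, 6.1, 0.8]
grip_width: 0.0138
[ 0.5933 -0.0484  0.0801] [0.6123 6.1419 0.7537] 
 [[ 0.0098  0.0766 -0.997 ]
 [-0.0002 -0.9971 -0.0766]
 [-1.      0.0009 -0.0097]]
```

Fin gripped (13.8 mm) and seated at home, so the home reference is TCP (0.5933, −0.0484). Drawing out to about 75 mm first.

```bash
python3 -m inch '[[8,[0,-8,0],[0,-0.3,0]],[8,[0,-15,0],[0,-0.3,0]],[8,[0,-15,0],[0,-0.1,0]],[8,[0,-15,0],[0,0,0]],[8,[0,-15,0],[0,0,0]],[8,[0,-8,0],[0,0,0]]]' 40;  cat > p.py <<'E'
from h import *
o=get_obs(); np.set_printoptions(precision=4,suppress=True)
M=R.from_quat(o["tool_rot"]).as_matrix();print(o["position"],o["ft_force"],o["grip_width"],"\n",M)
u=np.array([-.0819,.9966,0]); d=o["position"]-np.array([.5933,-.0484,.0801]); print("ext",1e3*d@u,"lat",1e3*d@[.9966,.0819,0])
E
python3 p.py
```

```text
time: 17.23
position: [0.587, 0.0297, 0.08]
tool_rot: [-0.706, -0.026, 0.707, -0.029]
ft_force: [-1.5, -3.3, -0.2]
grip_width: 0.0136
[0.587  0.0297 0.08  ] [-1.5064 -3.2695 -0.1933] 0.013580872122797186 
 [[-0.0024  0.0778 -0.997 ]
 [-0.0056 -0.997  -0.0778]
 [-1.      0.0053  0.0028]]
ext 78.31412757626582 lat 0.14771524884947526
```

Force −3.3 N matches the spring. Drawing the remaining 12 mm, then a look.

```bash
python3 -m inch '[[8,[0,-6,0],[0,0,0]],[8,[0,-5,0],[0,0,0]],[8,[0,0,0],[0,0,0]]]' 40; python3 p.py;  python3 - <<'E'
from h import *
a=imaging.camera("wrist"); b=imaging.camera("scene"); cv2.imwrite("pics/w7f.png",a[:,:,::-1]);cv2.imwrite("pics/s7f.png",b[:,:,::-1])
p=cv2.resize(a[80:230,180:440],(780,450),interpolation=cv2.INTER_CUBIC)
cv2.imwrite("pics/w7.png",p[:,:,::-1])
for r in imaging.tip_of("wrist","third_mark")[:2]+imaging.tip_of("wrist","fin")[:2]: print(r)
E
```

```text
time: 17.6
position: [0.5861, 0.0422, 0.0801]
tool_rot: [-0.706, -0.026, 0.707, -0.03]
ft_force: [-1.3, -3.5, 1.2]
grip_width: 0.0139
[0.5861 0.0422 0.0801] [-1.2528 -3.5349  1.1716] 0.013906495338477156 
 [[-0.0024  0.0783 -0.9969]
 [-0.0053 -0.9969 -0.0783]
 [-1.      0.0051  0.0028]]
ext 90.91480039375688 lat 0.20495716656784962
{'pixel': [322.2, 167.7], 'confidence': 0.88}
{'pixel': [319.8, 213.9], 'confidence': 0.71}
```

View pics/w7.png

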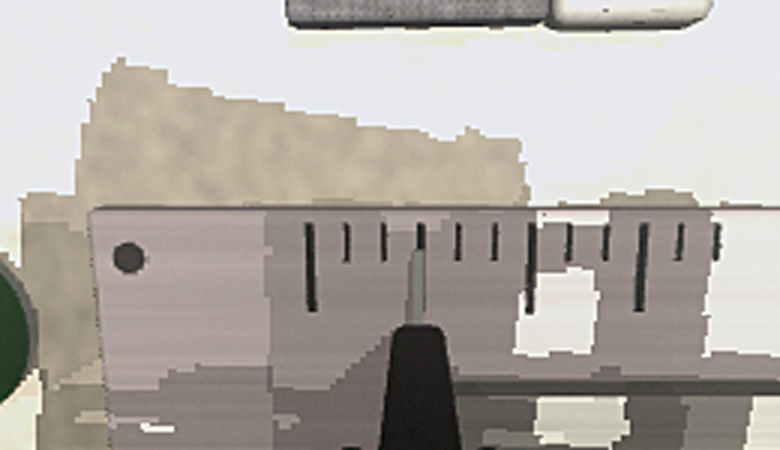

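The pointer tip (≈418,250 in the crop) is about 3 px left of the third long mark (421,235). At 3.7 px/mm that is ≈0.9 mm too far, which matches the 90.9 mm computed. I'm correcting for it.

```bash
python3 -m inch '[[8,[0,0.9,0],[0,0,0]],[8,[0,0,0],[0,0,0]]]'; python3 p.py;  python3 - <<'E'
from h import *
a=imaging.camera("wrist"); b=imaging.camera("scene")
p=cv2.resize(a[150:195,270:370],(800,360),interpolation=cv2.INTER_CUBIC); q=cv2.resize(b[130:300,150:490],(480,240))
p=np.vstack([p,np.zeros((240,800,3),np.uint8)]); p[360:,:480]=q
cv2.imwrite("pics/w8.png",p[:,:,::-1]); g=cv2.cvtColor(a,cv2.COLOR_RGB2GRAY)
for r in (155,157,159,161,163,165,168,171,174,177,180): print(r,g[r,310:330])
E
```

```text
time: 18.05
position: [0.5862, 0.0402, 0.08]
tool_rot: [-0.706, -0.025, 0.708, -0.029]
ft_force: [-1.6, -3.3, 0.4]
grip_width: 0.0138
[0.5862 0.0402 0.08  ] [-1.642  -3.2773  0.3526] 0.013828868707911052 
 [[-0.0025  0.0771 -0.997 ]
 [-0.0055 -0.997  -0.0771]
 [-1.      0.0053  0.0029]]
ext 88.88319548758284 lat 0.20257345890323125
155 [159 160 160 162 161 164  82  28  45 136 167 161 159 161 161 160 159 135
 139  70]
157 [137 137 139 140 141 143  73  35  45 118 146 139 138 136 138 142 167 139
 143  58]
159 [140 139 140 139 144 146  75  37  44 119 146 140 141 140 142 141 142 146
 149  75]
161 [138 137 138 137 141 143  75  34  44 118 145 140 139 137 138 137 139 142
 142  55]
163 [137 136 135 135 139 141  74  61 106  99  99 117 138 136 135 137 136 140
 141  58]
165 [138 138 139 137 142 143  56  72 137 126 125 135 139 137 137 139 138 140
 141  52]
168 [140 142 141 139 144 146  52  72 132 128 125 137 141 142 142 142 142 141
 143 141]
171 [138 138 139 140 143 144  52  70 132 124 122 132 139 137 139 138 143 139
 138 141]
174 [136 136 135 136 138 139  48  71 133 124 122 132 135 137 135 134 135 135
 134 135]
177 [134 134 133 134 136 137  51  70 131 124 119 130 135 134 133 134 134 135
 133 134]
180 [133 133 134 133 134 100  52  68 129 122 121 129 133 133 134 130 133 133
 133 133]
```

View pics/w8.png

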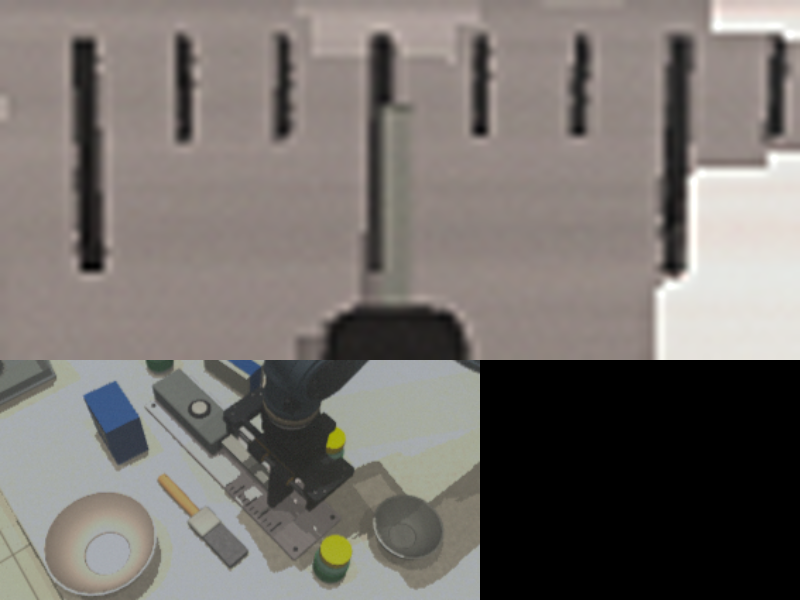

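The pointer is now about 1.3–1.5 mm short: pointer at column 319.3 and mark at 317.3, at 1.24 px/mm. The scene view shows everything upright. Nudging outward.

```bash
python3 -m inch '[[8,[0,-1.6,0],[0,0,0]]]'; python3 p.py; cat > m.py <<'E'
from h import *
a=imaging.camera("wrist"); g=cv2.cvtColor(a,cv2.COLOR_RGB2GRAY)
for r in (155,158,161,168,172,176): print(r,g[r,306:332])
E
python3 m.py; python3 p.py
```

```text
time: 18.27
position: [0.5861, 0.0416, 0.08]
tool_rot: [-0.706, -0.025, 0.708, -0.029]
ft_force: [-0.5, -4.0, 1.3]
grip_width: 0.0134
[0.5861 0.0416 0.08  ] [-0.4862 -3.9564  1.3482] 0.01340303356766639 
 [[-0.0025  0.0772 -0.997 ]
 [-0.006  -0.997  -0.0772]
 [-1.      0.0057  0.003 ]]
ext 90.2346093435781 lat 0.1860798992497181
155 [ 34  71 170 162 159 160 160 160 160 161 165 157  28  39  84 171 162 160
 159 159 160 159 141 140 133  31]
158 [ 32  57 122 142 139 139 139 139 139 139 142 138  31  40  66 151 141 141
 139 138 139 140 142 145 128  31]
161 [ 36  67 149 142 138 137 138 138 139 138 140 138  27  36  63 151 141 138
 139 138 137 137 140 141 115  30]
168 [144 147 142 143 143 142 141 143 144 104 109 120 126 123 124 140 142 142
 141 141 142 141 142 144 144 143]
172 [138 137 138 139 137 136 137 138 141 100 106 115 124 123 122 137 137 139
 136 138 139 138 137 137 138 137]
176 [134 136 136 137 135 135 136 136 130  98 104 116 126 123 122 135 135 135
 135 136 135 135 135 138 136 137]
[0.5861 0.0418 0.08  ] [-2.1093 -4.5676  1.5172] 0.013562603751845871 
 [[-0.0024  0.0773 -0.997 ]
 [-0.0058 -0.997  -0.0773]
 [-1.      0.0056  0.0029]]
ext 90.50148290244516 lat 0.19156730788820542
```

```bash
python3 m.py; python3 p.py; python3 - <<'E'
from h import *
a=imaging.camera("wrist"); b=imaging.camera("scene")
p=cv2.resize(a[150:195,270:370],(800,360),interpolation=cv2.INTER_CUBIC)
p=np.vstack([p,np.zeros((240,800,3),np.uint8)]); p[360:,:480]=cv2.resize(b[130:300,150:490],(480,240))
cv2.imwrite("pics/w9.png",p[:,:,::-1])
E
```

```text
155 [100  31 114 169 160 160 158 161 159 159 161 165  80  29  43 135 165 162
 160 159 160 161 162 137 140  72]
158 [107  29  93 146 141 139 139 139 139 139 141 144  74  35  44 123 144 140
 138 138 139 140 141 143 145  56]
161 [ 80  37 116 146 140 138 139 137 137 138 139 145  75  35  43 118 145 138
 140 139 139 138 140 140 142  58]
168 [144 146 145 143 141 143 141 142 143 143 104 117 125 126 123 136 143 142
 143 140 145 142 141 141 143 143]
172 [138 135 136 138 139 137 136 138 137 101 104 117 126 122 121 132 140 136
 138 139 138 139 138 138 137 137]
176 [135 135 136 135 134 136 136 137 137 100 101 115 124 124 124 131 136 137
 136 136 133 134 134 137 134 137]
[0.5861 0.0418 0.08  ] [-1.367  -3.4399  1.5454] 0.013570590732731898 
 [[-0.0025  0.0775 -0.997 ]
 [-0.0058 -0.997  -0.0775]
 [-1.      0.0056  0.0029]]
ext 90.48854765765608 lat 0.19164291351128993
```

View pics/w9.png

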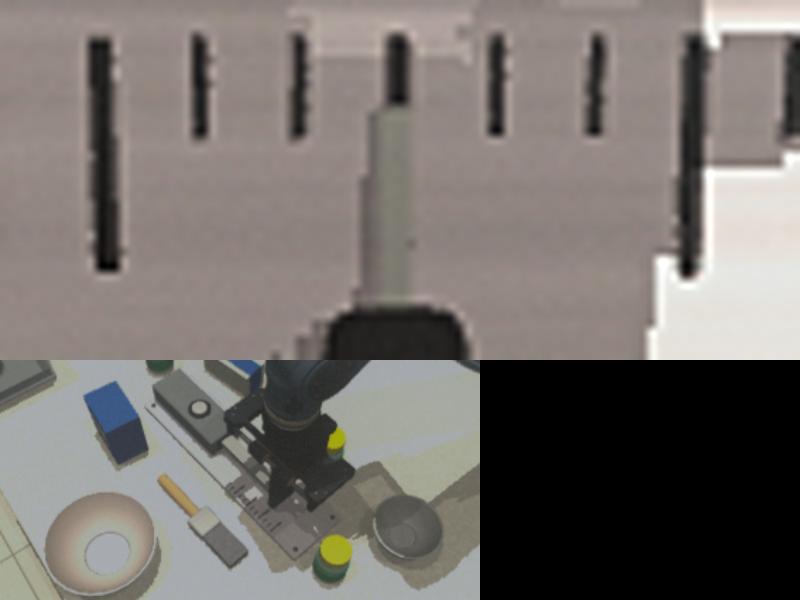

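The pointer (≈396) stands over the third long mark (≈398), within about 0.5 mm. The reading is steady and the scene unchanged, so I'm handing in.

```bash
python3 -c "
from rig import robot; print(robot.hand_in())"
```

```text
the job is handed in; nothing more can be done
None
```

The job is done and handed in at about 18.6 s on the robot's clock, with the robot still holding the arm at the third long mark; no verdict came back.

- **Tin:** I lifted it off the plate and stood it upright on bare counter on the robot's side, at about (0.467, 0.023). I pressed it onto the counter with about 14 N before letting go.
- **Lock button:** I pushed it until it bottomed, about 8 mm down, with at most about 20 N.
- **Arm:** I pinched the fin and drew the arm out. My first stop was about 0.9 mm too far and the correction about 1.1 to 1.6 mm short, so I nudged it once more.

**Last checks:**
- **Extension:** it was steady at 90.5 mm by the robot's own reading, and the close-up shows the pointer within about 0.5 mm of the third mark.
- **Spring pull:** it was about 3.4 N, and the fingers were 13.6 mm apart on the fin.
- **Other goods:** those visible in the last scene picture looked upright and unmoved. The gripper partly hides the moved tin there, and the bottle is out of that crop. I did not measure the goods again.

**Disagreements:** the position estimates for the tin, button and fin differed by 5 to 10 mm between cameras. I used values consistent with the gauge's known sizes. The tool also drifted a few millimetres over rows with no commanded motion, and I corrected for that as I went.

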